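Spring clamp on a gaping glued lath joint

ROBOT

A 6-joint arm with a two-finger parallel gripper is mounted at the origin on the work surface. World frame = base frame: x ahead of the robot, y to its left, z up, the work surface at z = 0. Lengths are in m, angles in rad, forces in N, time in s.
With the tool pointing down it reaches from about 0.35 to 0.775 m from the base axis. Payload 7.3 kg.
Tool frame: the origin (TCP) lies between the finger pads; the fingertips stand 14 mm ahead of it and the grasp point (between the pads) lies 5 mm behind it; z points along the fingers, y is the line along which they close (so a half turn about z gives the same grasp; the last joint's range is limited). The gripper opens to 92 mm and grips with 3 to 60 N. Pads are 19 mm wide; open, the fingers measure 130 mm over their backs; the gripper's body (75 mm by 190 mm) begins 47 mm behind the grasp point.
Start: joints at [1.068, 0.342, 1.524, -0, 1.275, -0.146], TCP at [0.183, 0.492, 0.241] pointing down, gripper open.
Joint ranges: [-2.53, 2.53], [-0.77, 2.02], [0.04, 2.7], [-1, 4.14], [0.28, 2.66], [-3.11, 3.11]. Speed limits (rad/s): [2.57, 2.57, 3.14, 3.14, 3.14, 3.14].

INTERFACE

Orientations are given as [roll, pitch, yaw] about the fixed x, y, z axes, in that order (R = Rz(yaw) Ry(pitch) Rx(roll)).
In Python, from cell import robot, eyes gives the robot as it stands. The module is installed in compiled form; this text tells all that it offers.
- The arm moves only by the shell command python3 -m handwheel 'ROWS' [FORCE]. ROWS is JSON, one flat list of numbers, 5 for each row, row after row: the shift along the world's x, y, z in mm, then the turn about the world's z in rad, then the opening, from 0 (shut) to 1 (fully open). In form: [x, y, z, spin, jaw, x, y, z, spin, jaw, ...]. A call has 1 to 8 rows; each row shifts and turns the commanded pose from where the row before left it; what a row does not reach is not made up. A row lasts 1/10 s, in which the tool goes at most 50 mm and 8.59 degrees, less where a joint would pass 70% of its speed; a pose out of reach is approached as far as the arm can. A call with a gripper value outside its range is refused whole. The fingers move at their own pace and stop on an object; FORCE is the grip in N (left out, the last holds). Time passes only in rows, so rows that do not move let the fingers close. It gives the time, the measured TCP pose, the force, the opening and the grip force at its end, in the units of the state.
- robot.observe(): the state, without advancing time (a new reading comes with each control period).
- eyes.read_camera(name): name is "scene" or "side" or "wrist"; returns (picture, depth): 400x640x3 uint8, blue, green, red; 400x640 float32, m along the optical axis (not along the pixel's ray), 0 where there is no reading.
- eyes.calibration(name): a dict with "fx", "fy", "cx", "cy" (pixels), "dist_coeffs" ([k1, k2, p1, p2, k3] as OpenCV has them; the pictures are not rectified), "world_to_cam" (4x4, takes a point from world to camera coordinates). Camera axes: x right, y down, z forward; pixel columns grow to the right and rows downward; lengths in m; the calibration is good to about 2 mm. A picture is of the moment at which its call begins: read the wrist's pose just before it. calibration takes no time and is no camera call; for the wrist camera it gives the pose at the moment of the call.
- robot.hand_in(): hands the job in; it is judged then, once.
The state is a dict: "time": time; "qpos": joint angles; "qvel": joint speeds; "joint_efforts": joint torques, N m; "tool_pos": TCP position; "tool_rot": TCP orientation; "contact_force": force on the tool from outside, world axes, zero at the start; "torque": the same for the moment, N m; "opening": finger opening in m; "grip_force": force on a finger pad.
Only numpy, scipy, OpenCV 4.12 (cv2) and the standard library are available. Lean on these libraries where they do the work, as an engineer would, in place of code of your own. Each camera call takes 0.05 s, during which the arm holds its last target. There are 200 camera calls.

TASK

Take the larger of the two spring clamps out of the plywood rack by its nose, lay it flat on the open bench well clear of the rack and let go of it. Then take it again by its handles, squeeze them to open the jaw, slide the jaw level over the free end of the two laths on the glue-up stand until the ends of the laths meet the hub, and let it spring shut so that it closes the gap and stays there by itself, level and clear of the bench. Leave the smaller clamp and the other things on the bench where they are.

Things in the scene. Friction and masses are not known exactly. Their poses are not given: they have to be found in the camera images.
- clamp: The larger spring clamp, peg type: two black nylon levers, 28 mm thick, on a round steel hub (radius 22 mm, the pivot); 131 mm long, 0.095 kg. Origin: pivot axis, underside. z: pivot axis, up as it lies. x: to the nose. The frame belongs to the +y lever, so it turns by half the jaw angle against the clamp's mid line as the jaw opens.
- clamp_nose (a point): Middle of the larger clamp's nose, 45 mm ahead of the pivot (clamp x), 14 mm up; shut, the nose is 30 mm wide outside here. The grey rubber jaw pads reach from 38 to 62 mm ahead of the pivot, parallel on 10 mm of work; behind them the throat is free back to the hub. Fully open the pads gape 22 mm at the heel, 35 mm at the tip.
- clamp_handles (a point): Between the larger clamp's handles, 50 mm behind the pivot, 14 mm up. Shut: 53 mm wide outside here, 62 mm at the handle ends (69 mm behind the pivot). Squeezed fully to the stop: handles parallel, 26 mm outside; about 23 N holds it so. In the rack there are only 7 mm beside the handle ends, too little for a finger.
- clamp_jaw (a joint): Jaw angle of the larger clamp between its two levers, rad: 0 shut (as it lies), 0.55 fully open, about 0.15 when shut on both laths. A spring shuts it.
- rack: Plywood rack, fixed, 90 mm deep (x), 182 mm wide (y), walls 10 mm thick, 42 mm high, no floor, no roof: two bays 76 mm wide, open to +x and above, centred at y = +43 and -43 mm. Origin: bench level, middle. A clamp lies in each bay, handles between the walls, the larger one's nose 55 mm out of the mouth; either bay can hold it. It lifts straight out.
- stand: Glue-up stand, fixed: wooden base 130 x 110 x 24 mm (x = -45 to 85 mm), a dark post 125 mm high at x = 45 mm, and two laths standing on edge side by side that run from the post along -x. Origin: bench level. z up.
- lath_end (a point): Free end of the laths, middle of the closed joint between them, 80 mm above the bench; axes as stand (-x points out of the end). Each lath is 5 mm thick, 44 mm high (58 to 102 mm above the bench). Fixed lath: y = -5 to 0. Gaping lath: y = 0 to 5 mm when closed, 6 mm farther to +y at the end when gaping. Free length before the base 85 mm.
- lath (a joint): Opening angle of the gaping lath, rad: 0 closed on the fixed lath, 0.04 gaping (6 mm at the free end). It springs open with about 3 N at the end.
- small_clamp: Smaller spring clamp of the same shape, 86 mm long, 18 mm thick, in the other bay of the rack: not to be used. Origin and axes as the larger clamp.
- nail_tin: Open steel tin, 72 mm across, 48 mm high, origin under its centre; leave it.
- tape_roll: Grey tape roll lying flat, 100 mm across, 35 mm high, origin under its centre; leave it.
- glue_jar: White jar, 60 mm across, 85 mm high, origin under its centre; leave it.
- wrench: Steel wrench lying on the bench, origin under its middle; leave it.
- screwdriver: Screwdriver lying on the bench; leave it.
- pedal: Black bicycle pedal, 90 x 75 mm, 26 mm high, origin under its centre; leave it.
There are look-alikes about, which are no part of the job. Leave any orange look-alike of the stand alone.

How it is judged:
By the outcome, as a careful person would: the job done as asked, in the order asked, and still so for the second after the job is handed in, with the robot touching nothing.
It also fails if it takes over 53 s, if anything falls off the work surface, if the arm or the gripper's body presses on something with over 40 N, if the wrist force passes 120 N, or if a joint passes its speed limit or range.

## Working session

There is one attempt and no reset: what is moved stays moved. The work goes in short steps, Python scripts to look and compute and a shell command to move; the robot and the scene stay as the last step left them, time stands still between calls to the robot, and variables do not carry over. Pictures are saved under pics/ and viewed, at most 10 in all, crops included, and the job is handed in when it is done.

```bash
mkdir -p pics; ls
cat > h.py <<'E'
import numpy as np, cv2
from cell import robot, eyes
def shot(n):
    c=eyes.calibration(n); im,d=eyes.read_camera(n); return im,d,c
def world(c,d,u,v):
    K=np.array([[c['fx'],0,c['cx']],[0,c['fy'],c['cy']],[0,0,1]])
    u=np.atleast_1d(u).astype(float);v=np.atleast_1d(v).astype(float)
    p=cv2.undistortPoints(np.stack([u,v],1)[:,None],K,np.array(c['dist_coeffs']))[:,0]
    z=d[v.astype(int),u.astype(int)]
    P=np.c_[p*z[:,None],z]; T=np.linalg.inv(c['world_to_cam'])
    return P@T[:3,:3].T+T[:3,3]
def plane(c,u,v,h):
    one=np.ones((400,640)); T=np.linalg.inv(c['world_to_cam']); o=T[:3,3]
    r=world(c,one,u,v)-o
    return o+r*((h-o[2])/r[:,2])[:,None]
def proj(c,P):
    K=np.array([[c['fx'],0,c['cx']],[0,c['fy'],c['cy']],[0,0,1]])
    W=np.array(c['world_to_cam']);r=cv2.Rodrigues(W[:3,:3])[0]
    return cv2.projectPoints(np.array(P,float).reshape(-1,3),r,W[:3,3],K,np.array(c['dist_coeffs']))[0][:,0]
E
python3 - <<'E'
from h import *
print(robot.observe())
for n in ['scene','side']:
    im,d,c=shot(n); cv2.imwrite(f'pics/{n}0.png',im); np.savez(f'{n}0.npz',im=im,d=d)
    print(n,np.round(np.linalg.inv(c['world_to_cam']),3).tolist(),c['fx'])
E
```

```text
pics
{'time': 0.0, 'qpos': array([ 1.06799745e+00,  3.42720961e-01,  1.52501333e+00,  1.54345930e-05,
        1.27542536e+00, -1.46009156e-01]), 'qvel': array([-1.57341334e-03,  6.16968038e-05, -1.05436754e-03, -1.02567497e-03,
        1.30146461e-03, -1.41994058e-03]), 'joint_efforts': array([ 8.20058231e-04, -4.31232941e+01, -2.44225770e+01,  7.20080500e-02,
        5.57054719e-02, -9.75251965e-05]), 'tool_pos': array([0.18315418, 0.49159762, 0.24004716]), 'tool_rot': array([-3.14004448e+00, -2.42585631e-04,  2.78479824e+00]), 'contact_force': array([-0.69513287,  0.13564504,  0.21294098]), 'torque': array([-0.03695501,  0.04759083, -0.00557355]), 'grip_force': 0.0, 'opening': 0.09185143213727867}
scene [[0.468, 0.759, -0.453, 0.978], [0.883, -0.408, 0.23, -0.234], [-0.01, -0.508, -0.861, 0.904], [0.0, 0.0, 0.0, 1.0]] 375.25466811234236
side [[0.992, -0.084, 0.099, 0.406], [-0.128, -0.524, 0.842, -1.091], [-0.019, -0.848, -0.53, 0.754], [0.0, 0.0, 0.0, 1.0]] 510.37490078295565
```

View pics/scene0.png

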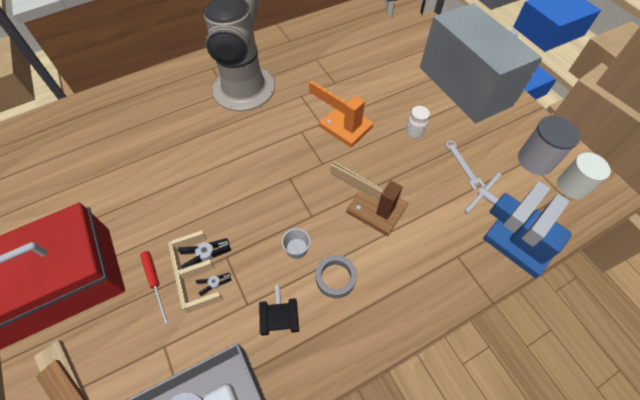

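View pics/side0.png

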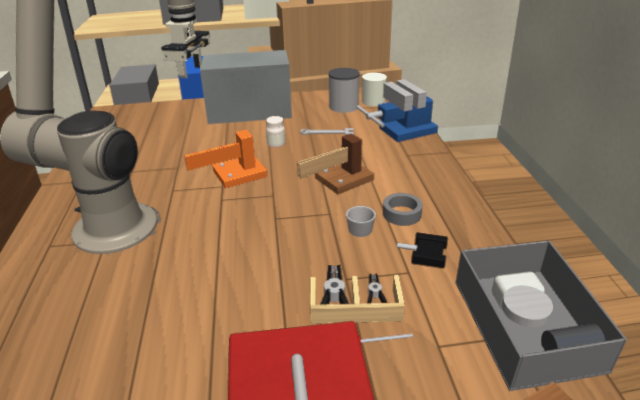

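The scene view shows the rack at about (200,270), with the larger clamp's hub at (205,250) and nose towards (230,243). The smaller clamp's hub is at (213,282). The side view shows the same clamps at (335,285) and (375,288). The natural-wood stand is at (378,205) with its lath end at (333,170).

Look-alikes by scene pixel:
- **For the larger clamp:** the smaller clamp (213,282), the black pedal (279,316) and the blue vise (530,225).
- **For the stand:** the orange stand (345,115).

By the description I choose the clamp at (205,250) and the stand at (378,205).

Run:
```python
from h import *
S={}
for n in ['scene','side']:
    z=np.load(f'{n}0.npz'); S[n]=(z['im'],z['d'],eyes.calibration(n))
reg={'scene':(165,225,240,315),'side':(300,255,410,325)}
for n in S:
    im,d,c=S[n]; x0,y0,x1,y1=reg[n]
    hsv=cv2.cvtColor(im,cv2.COLOR_BGR2HSV)
    dark=(hsv[...,2]<70); m=np.zeros_like(dark); m[y0:y1,x0:x1]=dark[y0:y1,x0:x1]
    k,l,s,ce=cv2.connectedComponentsWithStats(m.astype(np.uint8))
    for i in range(1,k):
        if s[i,4]<15: continue
        v,u=np.where(l==i); P=world(c,d,u,v); P=P[(P[:,2]>-.01)&(P[:,2]<.06)]
        print(n,'dark',s[i],np.round(P.mean(0),4),'min',np.round(P.min(0),3),'max',np.round(P.max(0),3))
    g=(hsv[...,1]<50)&(hsv[...,2]>90); m[:]=0; m[y0:y1,x0:x1]=g[y0:y1,x0:x1]
    k,l,s,ce=cv2.connectedComponentsWithStats(m.astype(np.uint8))
    for i in range(1,k):
        if s[i,4]<15: continue
        v,u=np.where(l==i); P=world(c,d,u,v)
        print(n,'grey',s[i],np.round(np.median(P,0),4), 'planecast',np.round(plane(c,ce[i][:1],ce[i][1:],.028),4))
# rack and stand points by depth
im,d,c=S['scene']
V,U=np.mgrid[0:400,0:640]; P=world(c,d,U.ravel(),V.ravel()).reshape(400,640,3)
sub=P[225:315,160:245].reshape(-1,3); q=sub[(sub[:,2]>.036)&(sub[:,2]<.048)]
print('rack rim',len(q),cv2.minAreaRect((q[:,:2]*1000).astype(np.float32)))
sub=P[150:240,320:415].reshape(-1,3)
for a,b in [(.018,.030),(.095,.108),(.118,.132)]:
    q=sub[(sub[:,2]>a)&(sub[:,2]<b)]; print('stand',a,b,len(q),q[:,:2].mean(0),cv2.minAreaRect((q[:,:2]*1000).astype(np.float32)))
for n,(x0,y0,x1,y1) in {'scene':(160,225,245,315),'side':(290,130,410,330)}.items():
    im=S[n][0]; cv2.imwrite(f'pics/crop_{n}.png',cv2.resize(im[y0:y1,x0:x1],None,fx=6 if n=='scene' else 3,fy=6 if n=='scene' else 3,interpolation=2))
```

```text
scene dark [210 239  18   9  58] [ 0.5134 -0.2797  0.0221] min [ 0.507 -0.296  0.001] max [ 0.52  -0.254  0.03 ]
scene dark [211 244  20  13 119] [ 0.5366 -0.2798  0.0199] min [ 0.53  -0.305  0.004] max [ 0.54  -0.256  0.03 ]
scene dark [178 247  18   7 103] [ 0.4951 -0.3559  0.023 ] min [ 0.484 -0.375  0.006] max [ 0.505 -0.334  0.03 ]
scene dark [181 256  21  12  87] [ 0.5336 -0.3535  0.0251] min [ 0.526 -0.383  0.011] max [ 0.538 -0.333  0.032]
scene dark [219 273   9   6  16] [ 0.5987 -0.3006  0.0155] min [ 0.597 -0.308  0.009] max [ 0.6   -0.287  0.02 ]
scene dark [219 278  12   7  32] [ 0.6142 -0.3002  0.015 ] min [ 0.611 -0.315  0.008] max [ 0.616 -0.286  0.02 ]
scene dark [196 280  11   3  31] [ 0.588  -0.3509  0.0161] min [ 0.581 -0.363  0.008] max [ 0.594 -0.34   0.02 ]
scene dark [199 286  13   9  45] [ 0.614  -0.3512  0.0152] min [ 0.608 -0.365  0.006] max [ 0.617 -0.337  0.02 ]
scene grey [218 241  10   7  41] [ 0.5232 -0.2675  0.0266] planecast [[ 0.5255 -0.2674  0.028 ]]
scene grey [195 242  19  19 255] [ 0.5201 -0.3168  0.0272] planecast [[ 0.5214 -0.3167  0.028 ]]
sc
[... 1235 characters left out ...]
.027 ] planecast [[ 0.5183 -0.3256  0.028 ]]
side grey [368 281  14  16 136] [ 0.603  -0.3291  0.0175] planecast [[ 0.5999 -0.3397  0.028 ]]
rack rim 788 ((556.1036987304688, -357.05389404296875), (91.21573638916016, 184.57098388671875), 84.10811614990234)
stand 0.018 0.03 1106 [0.62646298 0.12737567] ((614.8270874023438, 141.3299560546875), (131.0418243408203, 112.52302551269531), 27.748104095458984)
stand 0.095 0.108 362 [0.56110242 0.11096847] ((572.1626586914062, 110.37997436523438), (192.7243194580078, 47.00382995605469), 31.443342208862305)
stand 0.118 0.132 269 [0.63823854 0.15198596] ((637.0311889648438, 153.114990234375), (35.283180236816406, 52.509002685546875), 28.133487701416016)
```

View pics/crop_scene.png

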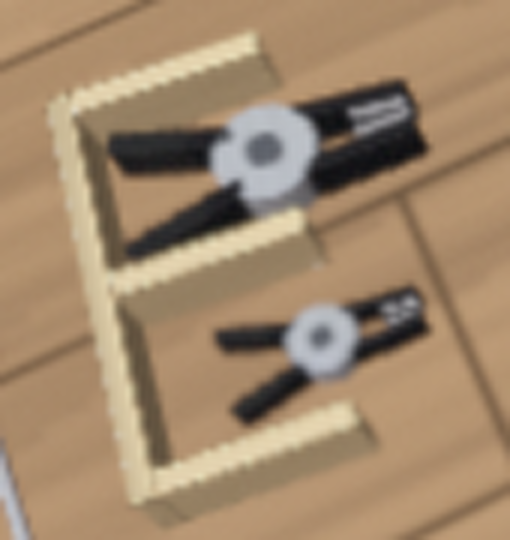

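The crop confirms the choice. The upper clamp is the larger one, with its hub at crop (265,150), nose at (400,110) and handles between the walls. Next I check the free space and refine the lath line.

Run:
```python
from h import *
V,U=np.mgrid[0:400,0:640]
G=np.zeros((90,90))
for n in ['scene','side']:
    z=np.load(f'{n}0.npz'); c=eyes.calibration(n); P=world(c,z['d'],U.ravel(),V.ravel())
    q=P[(z['d'].ravel()>0)&(P[:,2]>.012)&(P[:,2]<.3)]
    i=((q[:,0]-.2)/.02).astype(int);j=((q[:,1]+.5)/.02).astype(int);ok=(i>=0)&(i<30)&(j>=0)&(j<50)
    for a,b,h in zip(i[ok],j[ok],q[ok,2]): G[a,b]=max(G[a,b],h)
    # laths: points z .062-.1 near line
    t=np.deg2rad(28);e=np.array([np.cos(t),np.sin(t)]);r=P[:,:2]-[.597,.132]
    s=r@e; y=r@[-e[1],e[0]]
    m=(z['d'].ravel()>0)&(P[:,2]>.06)&(P[:,2]<.108)&(abs(y)<.03)&(s<.01)&(s>-.2)
    print(n,'s range',np.percentile(s[m],[0,1,5]),'zmax',np.percentile(P[m,2],[2,98]))
    top=m&(P[:,2]>.097)
    for a in np.arange(-.14,.0,.02):
        k=top&(s>a)&(s<a+.02)
        if k.sum()>2: print(round(a,2),k.sum(),np.round(np.percentile(y[k],[3,50,97])*1000,1), np.round(np.median(P[k,2]),4))
print('rows x from .2, cols y from -.5 (2cm)')
for a in range(30): print(round(.2+.02*a,2),''.join('.' if h==0 else str(min(9,int(h*50))) for h in G[a,:50]))
```

```text
scene s range [-0.12908545 -0.12818684 -0.12197127] zmax [0.06191617 0.10389492]
-0.14 17 [-5.2 -0.7 10.1] 0.1013
-0.12 34 [-4.5  0.9 10.5] 0.1011
-0.1 38 [-5.1  4.3 10.7] 0.1015
-0.08 39 [-4.7  3.4  8.8] 0.1008
-0.06 37 [-5.3  1.2  7.5] 0.1006
-0.04 40 [-5.4 -0.   7.9] 0.1017
-0.02 37 [-5.6 -0.2  5.2] 0.102
0.0 17 [-4.1 -0.8  5.1] 0.1014
side s range [-0.13030541 -0.12805863 -0.12595135] zmax [0.06151349 0.10410942]
-0.14 15 [-7.2 -1.7  8.2] 0.1012
-0.12 34 [-9.  -3.4  8.2] 0.1014
-0.1 32 [-10.5  -3.3   8.1] 0.1019
-0.08 31 [-9.3 -4.5  7.7] 0.1015
-0.06 28 [-8.6 -2.2  7.4] 0.102
-0.04 26 [-7.8 -4.9  4.9] 0.1021
-0.02 26 [-9.9 -3.3  5. ] 0.1017
0.0 10 [-8.3 -4.7  3.6] 0.101
rows x from .2, cols y from -.5 (2cm)
0.2 ................................555.........999...
0.22 .................................55...............
0.24 .................................45111............
0.26 ................................115511............
0.28 ...............................01155111...........
0.3 ................................1135661...........
0.32 ................................11666611
[... 594 characters left out ...]
.........5511.................
0.56 .00.221222.........22.......1155111...............
0.58 .00.2201111.......2222.....11155111...............
0.6 .00.2211111......22.22......1115661...............
0.62 .00.22222.........2.22......11366661..........0...
0.64 .00.222221........2222.......1266661..............
0.66 .............................016611...............
0.68 ..............01....21111.....111............0.0..
0.7 ............1111...111.11......0.............444..
0.72 ...........111111..11..11.................444444..
0.74 ...........111111..111.11..............444444.....
0.76 444444444..111111...11111..............44..555....
0.78 4444444444...111.....110...................555577.
```

```bash
python3 -m handwheel '[0,-50,0,-0.15,0.65, 0,-50,0,-0.15,0.65, 50,-50,0,-0.15,0.65, 50,-50,0,-0.15,0.65, 40,-50,0,-0.15,0.65, 40,-50,0,-0.15,0.65, 40,-50,0,-0.15,0.65, 40,-50,0,-0.15,0.65]' 30
```

```text
time: 0.9
tool_pos: [0.3797, 0.1632, 0.2407]
tool_rot: [3.142, -0.0, 1.579]
contact_force: [0.8, 0.7, -0.2]
opening: 0.0597
grip_force: 0.0
```

```bash
python3 -m handwheel '[15,-50,0,-0.12,0.65, 15,-50,0,0,0.65, 15,-50,0,0,0.65, 20,-50,0,0,0.65, 20,-50,0,0,0.65, 20,-50,0,0,0.65, 20,-50,0,0,0.65, 20,-50,-30,0,0.65]'
python3 -m handwheel '[0,-35,-40,0,0.65, 0,0,-40,0,0.65, 0,0,0,0,0.65, 0,0,0,0,0.65]'
python3 - <<'E'
from h import *
im,d,c=shot('wrist'); o=robot.observe(); print(o['tool_pos'],o['tool_rot'])
np.savez('w1.npz',im=im,d=d); cv2.imwrite('pics/w1.png',im)
hsv=cv2.cvtColor(im,cv2.COLOR_BGR2HSV)
m=((hsv[...,1]<60)&(hsv[...,2]>90)).astype(np.uint8)
k,l,s,ce=cv2.connectedComponentsWithStats(m)
for i in range(1,k):
    if s[i,4]>150:
        v,u=np.where(l==i); print(s[i],ce[i],np.round(np.median(world(c,d,u,v),0),4))
m=(hsv[...,2]<60).astype(np.uint8)
k,l,s,ce=cv2.connectedComponentsWithStats(m)
for i in range(1,k):
    if s[i,4]>150:
        v,u=np.where(l==i); P=world(c,d,u,v); print('dark',s[i],np.round(np.median(P,0),4),np.round(P.min(0),3),np.round(P.max(0),3))
E
```

```text
time: 1.7
tool_pos: [0.5145, -0.2082, 0.2185]
tool_rot: [3.136, 0.003, 1.464]
contact_force: [0.9, -0.2, 0.3]
opening: 0.0595
grip_force: 0.0
time: 2.1
tool_pos: [0.5125, -0.2374, 0.1389]
tool_rot: [-3.14, -0.001, 1.465]
contact_force: [-0.3, 0.6, -0.3]
opening: 0.0597
grip_force: 0.0
[ 0.51338577 -0.23765683  0.14038562] [3.13985341e+00 7.02743810e-04 1.46545215e+00]
[ 399    0  110   58 3336] [439.72601918  24.24970024] [ 0.6173 -0.1095  0.0047]
[521 116  58  29 810] [550.65555556 130.8617284 ] [ 0.7057 -0.1985  0.0175]
[314 264  42  13 355] [334.37464789 271.46760563] [ 0.5206 -0.3002  0.0276]
dark [394   0  49  58 502] [ 0.5866 -0.1201  0.033 ] [ 0.521 -0.16   0.007] [ 0.608 -0.095  0.282]
dark [ 441    0   62   51 1265] [ 0.6408 -0.1124  0.0282] [ 0.521 -0.16   0.004] [ 0.647 -0.095  0.282]
dark [ 532   80  108  132 8972] [ 0.7431 -0.2199  0.02  ] [ 0.521 -0.278 -0.002] [ 0.8   -0.16   0.282]
dark [    0   210   640   190 61878] [ 0.5253 -0.2095  0.2149] [ 0.275 -0.326 -0.001] [ 0.721 -0.16   0.282]
dark [240 305  12  20 165] [ 0.4825 -0.2383  0.1702] [ 0.48  -0.242  0.16 ] [ 0.498 -0.209  0.208]
dark [386 305  15  29 185] [ 0.543  -0.2445  0.1703] [ 0.534 -0.249  0.161] [ 0.545 -0.213  0.208]
dark [300 306  23  31 472] [ 0.4929 -0.3509  0.0275] [ 0.48  -0.383 -0.   ] [ 0.521 -0.16   0.282]
dark [344 306  19  31 378] [ 0.5324 -0.3542  0.0276] [ 0.523 -0.389 -0.001] [ 0.542 -0.213  0.217]
```

View pics/w1.png

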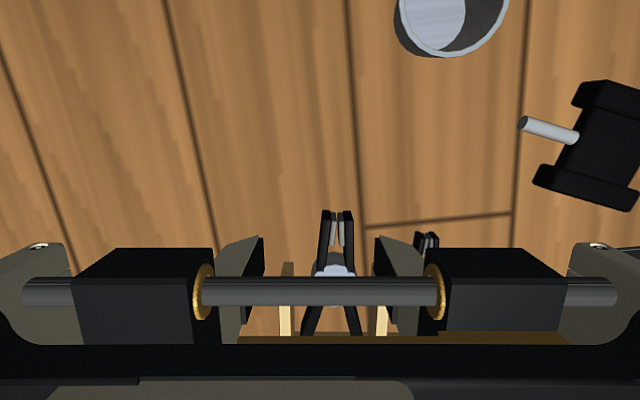

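The wrist view shows the larger clamp between the fingers: nose tips at (338,212), hub at (334,271), and the small clamp's nose at (427,240) just outside the right finger.

```bash
python3 - <<'E'
from h import *
c=eyes.calibration('wrist')
print(np.round(plane(c,[320.5,354.5,320,354,337,334,415,439],[215,215,240,240,210,265,240,240],.028),4))
E
python3 -m handwheel '[10,-30,-10,0,0.65, 0,-5,0,0,0.65, 0,0,0,0,0.65]'
```

```text
[[ 0.5147 -0.2478  0.028 ]
 [ 0.5433 -0.2509  0.028 ]
 [ 0.5119 -0.2706  0.028 ]
 [ 0.5412 -0.2737  0.028 ]
 [ 0.529  -0.2449  0.028 ]
 [ 0.5217 -0.2958  0.028 ]
 [ 0.5938 -0.2793  0.028 ]
 [ 0.6144 -0.2814  0.028 ]]
time: 2.45
tool_pos: [0.5235, -0.2733, 0.1309]
tool_rot: [3.139, 0.002, 1.465]
contact_force: [0.6, -0.0, 0.1]
opening: 0.0599
grip_force: 0.0
```

```bash
python3 -m handwheel '[2,0,-40,0,0.65, 0,0,-40,0,0.65, 0,0,-25,0,0.65, 0,0,-8,0,0.65, 0,0,0,0,0.65]'
python3 -m handwheel '[0,0,0,0,0.2, 0,0,0,0,0.2, 0,0,0,0,0.2, 0,0,0,0,0.2, 0,0,0,0,0.2]' 30
```

```text
time: 2.95
tool_pos: [0.5249, -0.2721, 0.0165]
tool_rot: [3.141, -0.0, 1.466]
contact_force: [0.0, 0.0, 0.2]
opening: 0.0597
grip_force: 0.0
time: 3.45
tool_pos: [0.5249, -0.273, 0.0165]
tool_rot: [3.141, 0.0, 1.465]
contact_force: [-0.6, -0.1, 5.3]
opening: 0.0297
grip_force: 29.9
```

```bash
python3 -m handwheel '[0,0,10,0,0.2, 0,0,20,0,0.2, 0,0,30,0,0.2, 0,0,30,0,0.2, 0,0,10,0,0.2, 0,0,0,0,0.2]'
python3 -m handwheel '[-5,30,0,-0.14,0.2, -5,30,0,-0.14,0.2, -5,30,0,-0.14,0.2, -5,30,0,-0.14,0.2, -5,30,0,-0.14,0.2, -5,30,0,-0.14,0.2, -5,30,0,-0.136,0.2, 0,5,0,0,0.2]'
python3 - <<'E'
from h import *
im,d,c=shot('scene'); cv2.imwrite('pics/s2.png',cv2.resize(im[100:300,130:400],None,fx=2.5,fy=2.5))
E
```

```text
time: 4.05
tool_pos: [0.5253, -0.2732, 0.1173]
tool_rot: [3.139, 0.002, 1.465]
contact_force: [0.4, 0.8, -1.1]
opening: 0.0297
grip_force: 29.8
time: 4.85
tool_pos: [0.4875, -0.0548, 0.1141]
tool_rot: [-3.138, 0.003, 0.488]
contact_force: [1.2, -0.8, -1.1]
opening: 0.0299
grip_force: 29.8
```

View pics/s2.png

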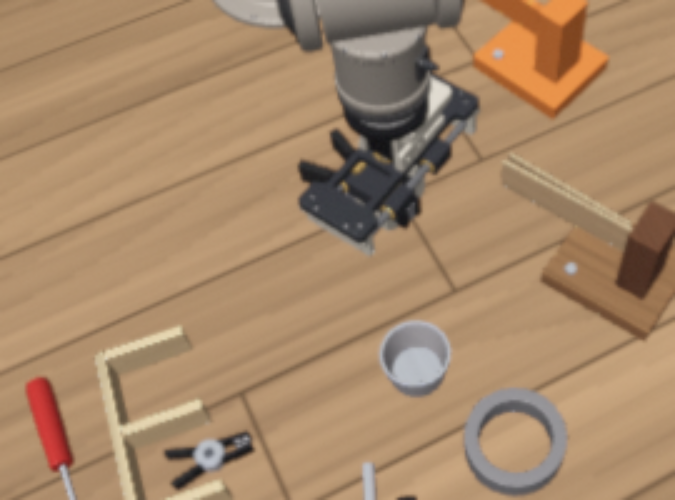

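The crop shows the larger clamp in the gripper, handles at (330,160), out of the rack. The small clamp is undisturbed at (210,455).

```bash
python3 -m handwheel '[0,0,-35,0,0.2, 0,0,-35,0,0.2, 0,0,-20,0,0.2, 0,0,-6,0,0.2, 0,0,-2,0,0.2, 0,0,0,0,0.2, 0,0,0,0,0.2]'
```

```text
time: 5.6
tool_pos: [0.4904, -0.0582, 0.0187]
tool_rot: [3.14, -0.001, 0.489]
contact_force: [0.1, -0.0, -0.9]
opening: 0.0296
grip_force: 29.8
```

```bash
python3 -m handwheel '[0,0,-1.5,0,0.2, 0,0,0,0,0.2, 0,0,0,0,0.7, 0,0,0,0,0.7, 0,0,0,0,0.7]'
python3 -m handwheel '[0,0,20,0,0.7, 0,0,50,0,1, 0,0,50,0,1, -30,-20,30,0,1, -40,-20,0,0,1, -40,-20,0,0,1, -20,-10,0,0,1, 0,0,0,0,1]'
python3 - <<'E'
from h import *
for n in ['wrist','scene']:
    im,d,c=shot(n)
    hsv=cv2.cvtColor(im,cv2.COLOR_BGR2HSV)
    V,U=np.mgrid[0:400,0:640]; P=world(c,d,U.ravel(),V.ravel()).reshape(400,640,3)
    near=(d>0)&(P[...,2]>.008)&(P[...,2]<.04)&(abs(P[...,0]-.46)<.11)&(abs(P[...,1]+.07)<.1)
    q=P[near]; print(n,near.sum(),q.min(0),q.max(0))
    if near.sum()<30: continue
    q2=q[:,:2]; print('rect',cv2.minAreaRect((q2*1000).astype(np.float32)))
    hub=near&(hsv[...,2]>90)&(hsv[...,1]<60)
    k,l,s,ce=cv2.connectedComponentsWithStats(hub.astype(np.uint8))
    for i in range(1,k):
        if s[i,4]>15: print('grey',s[i],np.round(np.median(P[l==i],0),4),plane(c,ce[i][:1],ce[i][1:],.028))
    dk=near&(hsv[...,2]<80); k,l,s,ce=cv2.connectedComponentsWithStats(dk.astype(np.uint8))
    for i in range(1,k):
        if s[i,4]>15: print('dark',s[i],np.round(P[l==i].mean(0),4))
    cv2.imwrite(f'pics/{n}3.png',im)
E
```

```text
time: 6.1
tool_pos: [0.4897, -0.0578, 0.0164]
tool_rot: [3.141, -0.0, 0.489]
contact_force: [0.2, -0.8, -0.5]
opening: 0.0488
grip_force: 0.0
time: 6.9
tool_pos: [0.3574, -0.1283, 0.1665]
tool_rot: [-3.141, 0.001, 0.486]
contact_force: [-0.0, 0.4, 0.4]
opening: 0.0918
grip_force: 0.0
wrist 5102 [ 0.38206057 -0.1292313   0.00808097] [ 0.5024025  -0.04212771  0.03072636]
rect ((446.7442932128906, -78.64470672607422), (118.25756072998047, 60.95287322998047), 24.481712341308594)
grey [311   0   7  17  78] [ 0.4895 -0.0532  0.0264] [[ 0.48905798 -0.05345425  0.028     ]]
grey [323   0   5  17  71] [ 0.493  -0.0607  0.0264] [[ 0.49274827 -0.06098615  0.028     ]]
grey [ 291   41   52   57 1841] [ 0.4521 -0.0759  0.0273] [[ 0.45156189 -0.07555431  0.028     ]]
dark [297   0  20  51 566] [ 0.4764 -0.0518  0.0261]
dark [316   0   3  16  17] [ 0.4922 -0.0544  0.0194]
dark [321   0  17  52 584] [ 0.4866 -0.0703  0.0263]
dark [308  60  18  20 291] [ 0.4506 -0.0759  0.0286]
dark [279  83  27  64 806] [ 0.4086 -0.075   0.0268]
dark [326  85  23  64 768] [ 0.4242 -0.1091  0.0269]
scene 582 [ 0.38107626 -0.1303924   0.00809089] [ 0.51222741 -0.03759519  0.03312007]
rect ((449.6553039550781, -76.94892120361328), (128.99867248535156, 59.705894470214844), 26.117149353027344)
grey [270 185  17  17 199] [ 0.4522 -0.0786  0.0278] [[ 0.45241298 -0.07880707  0.028     ]]
grey [288 198   9   7  35] [ 0.4944 -0.0553  0.0263] [[ 0.49653491 -0.05608089  0.028     ]]
dark [266 175  12  11  52] [ 0.4063 -0.0786  0.0251]
dark [255 186  16  11  86] [ 0.4254 -0.113   0.0224]
dark [286 192  13  14  48] [ 0.4826 -0.0514  0.0233]
dark [279 198  17  12  89] [ 0.4916 -0.0715  0.0214]
```

```bash
python3 -m handwheel '[25,14,-30,-0.007,1, 25,14,-40,0,1, 0,0,-40,0,1, 0,0,-30,0,1, 0,0,-9.5,0,1, 0,0,0,0,1]'
```

```text
time: 7.6
tool_pos: [0.4097, -0.099, 0.0159]
tool_rot: [-3.14, 0.001, 0.483]
contact_force: [0.2, -0.3, -0.6]
opening: 0.0916
grip_force: 0.0
```

```bash
python3 -m handwheel '[0,0,0,0,0.6, 0,0,0,0,0.5, 0,0,0,0,0.4, 0,0,0,0,0.2, 0,0,0,0,0.2, 0,0,0,0,0.2, 0,0,0,0,0.2, 0,0,0,0,0.2]' 40
```

```text
time: 8.4
tool_pos: [0.4098, -0.1, 0.0171]
tool_rot: [3.141, -0.0, 0.482]
contact_force: [-1.3, -0.5, 6.3]
opening: 0.0327
grip_force: 18.9
```

```bash
python3 -m handwheel '[0,0,0,0,0.2, 0,0,0,0,0.2, 0,0,0,0,0.2, 0,0,0,0,0.2]' 40
python3 -m handwheel '[0,0,10,0,0.2, 0,0,20,0,0.2, 0,0,30,0,0.2, 0,0,40,0,0.2, 0,0,10,0,0.2, 0,0,0,0,0.2]' 40
python3 - <<'E'
from h import *
im,d,c=shot('wrist'); cv2.imwrite('pics/w4.png',im); np.savez('w4.npz',im=im,d=d)
hsv=cv2.cvtColor(im,cv2.COLOR_BGR2HSV)
V,U=np.mgrid[0:400,0:640]; P=world(c,d,U.ravel(),V.ravel()).reshape(400,640,3)
o=robot.observe(); print(o['tool_pos'],o['tool_rot'],o['opening'],o['grip_force'])
t=o['tool_rot'][2]; r=P[...,:2]-o['tool_pos'][:2]
fx=r@[np.cos(t),np.sin(t)]; fy=r@[-np.sin(t),np.cos(t)]
z=P[...,2]-o['tool_pos'][2]
near=(d>0)&(abs(z)<.03)&(fx>.0)&(fx<.14)&(abs(fy)<.05)
hub=near&(hsv[...,2]>90)&(hsv[...,1]<60)
k,l,s,ce=cv2.connectedComponentsWithStats(hub.astype(np.uint8))
for i in range(1,k):
    if s[i,4]>30: m=l==i; print('grey',s[i],'toolframe',np.round([np.median(fx[m]),np.median(fy[m]),np.median(z[m])],4),'fx',np.percentile(fx[m],[2,98]),'fy',np.percentile(fy[m],[2,98]))
for a in np.arange(.02,.12,.01):
    m=near&(fx>a)&(fx<a+.01)
    if m.sum()>20: print(round(a,2),np.round(np.percentile(fy[m],[2,98])*1000,1),np.round(np.percentile(z[m],[50,98])*1000,1))
E
```

```text
time: 8.8
tool_pos: [0.41, -0.1, 0.0171]
tool_rot: [3.141, -0.001, 0.482]
contact_force: [-1.2, -0.6, 5.9]
opening: 0.0256
grip_force: 40.0
time: 9.4
tool_pos: [0.4104, -0.1001, 0.1284]
tool_rot: [3.138, -0.002, 0.482]
contact_force: [0.5, -0.0, -1.0]
opening: 0.0255
grip_force: 40.0
[ 0.40952511 -0.09970034  0.12695565] [ 3.14080124e+00 -5.86225057e-04  4.81837165e-01] 0.02547166732001687 39.99848663806915
grey [262  10  24  67 738] toolframe [0.1017 0.0175 0.0106] fx [0.09056709 0.11205498] fy [0.01401416 0.02092436]
grey [354  10  23  67 691] toolframe [ 0.1017 -0.0174  0.0106] fx [0.09055306 0.11215896] fy [-0.02070039 -0.01397314]
grey [ 268  114  102  101 6375] toolframe [0.0566 0.0002 0.0117] fx [0.03581994 0.07354001] fy [-0.01930838  0.01963498]
0.02 [-12.4  12.7] [11.5 12.8]
0.03 [-12.8  13.1] [11.6 12.8]
0.04 [-18.6  19.1] [11.7 13.3]
0.05 [-20.3  20.7] [12.  13.8]
0.06 [-19.5  19.9] [11.7 13.3]
0.07 [-21.6  22.2] [11.4 12.9]
0.08 [-23.9  24.4] [11.2 12.8]
0.09 [-25.8  26.2] [11.1 12.8]
0.1 [-27.8  28.4] [11.1 12.9]
0.11 [-28.4  28.7] [10.9 12.9]
```

View pics/w4.png

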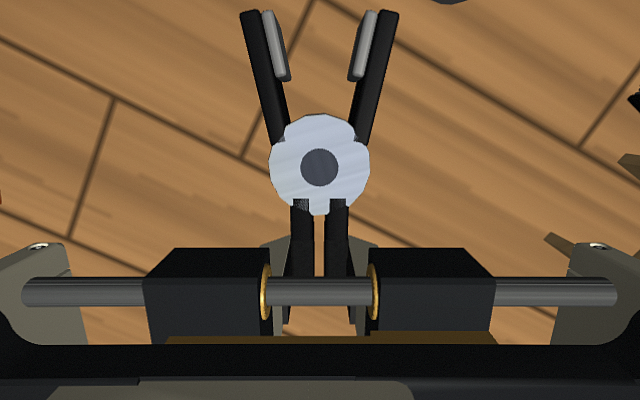

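The wrist view shows the clamp squeezed fully open and symmetric: pad tips at (265,12) and (375,12), hub centre at (319,165). It sits level, with the pivot about 50 mm ahead of the TCP. I'll move above the approach point and measure the laths relative to the hand.

```bash
python3 -m handwheel '[-5,20,20,0.007,0.2, -6,20,20,0,0.2, -6,20,20,0,0.2, -6,20,20,0,0.2, -6,20,20,0,0.2, -6,17,13,0,0.2, 0,0,0,0,0.2, 0,0,0,0,0.2]'
cat > lath.py <<'E'
from h import *
im,d,c=shot('wrist')
V,U=np.mgrid[0:400,0:640]; P=world(c,d,U.ravel(),V.ravel()).reshape(400,640,3)
o=robot.observe(); print(np.round(o['tool_pos'],4),np.round(o['tool_rot'],4),o['opening'],o['grip_force'])
t=o['tool_rot'][2]; r=P[...,:2]-o['tool_pos'][:2]
fx=r@[np.cos(t),np.sin(t)]; fy=r@[-np.sin(t),np.cos(t)]
m=(d>0)&(P[...,2]>.09)&(P[...,2]<.112)&(abs(fy)<.04)&(fx>.05)
print('lath top pts',m.sum(), 'z',np.round(np.percentile(P[m][:,2],[5,50,95]),4) if m.any() else '')
if m.any():
    print('fx min',np.percentile(fx[m],[0,1,3]))
    for a in np.arange(.08,.3,.01):
        k=m&(fx>a)&(fx<a+.01)
        if k.sum()>10: print(round(a,2),k.sum(),np.round(np.percentile(fy[k],[2,50,98])*1000,1))
s=im.copy(); cv2.imwrite('pics/lath_%d.png'%int(o['time']*100),s)
E
python3 lath.py
```

```text
time: 10.25
tool_pos: [0.3742, 0.0172, 0.2385]
tool_rot: [-3.141, 0.002, 0.49]
contact_force: [-0.1, -0.3, -0.6]
opening: 0.0255
grip_force: 40.0
[0.3742 0.0169 0.2383] [-3.1403e+00  2.4000e-03  4.8900e-01] 0.02537666207759588 39.99848484992981
lath top pts 651 z [0.0993 0.1012 0.1026]
fx min [0.12185588 0.12199722 0.12216146]
0.12 170 [-6.9  3.5  8.3]
0.13 174 [-6.8  3.5  8.2]
0.14 178 [-6.7  2.7  7.4]
0.15 129 [-7.3  2.7  7.3]
```

```bash
python3 -m handwheel '[0,0,-40,0,0.2, 0,0,-40,0,0.2, 0,0,-40,0,0.2, 0,0,-26,0,0.2, 0,0,-10,0,0.2, 0,0,0,0,0.2, 0,0,0,0,0.2]'; python3 lath.py
```

```text
time: 11.0
tool_pos: [0.3744, 0.0167, 0.0833]
tool_rot: [-3.141, 0.001, 0.488]
contact_force: [0.8, -0.3, -1.6]
opening: 0.0249
grip_force: 40.0
[0.3749 0.0168 0.0838] [3.1415e+00 1.0000e-04 4.8810e-01] 0.025175383619904367 39.9985671043396
lath top pts 11978 z [0.0915 0.0932 0.0946]
fx min [0.05000173 0.05050619 0.05154758]
0.08 1220 [-23.5  14.2  25.6]
0.09 1933 [-25.3 -11.7  27.3]
0.1 2060 [-27.2   1.1  29.4]
0.11 275 [-27.1  18.2  29.5]
```

```bash
python3 -m handwheel '[8.8,4.7,0,0,0.2, 8.8,4.7,0,0,0.2, 8.8,4.7,0,0,0.2, 8.8,4.7,0,0,0.2, 0,0,0,0,0.2, 0,0,0,0,0.2]'
python3 - <<'E'
from h import *
im,d,c=shot('wrist'); cv2.imwrite('pics/w6.png',im)
E
```

```text
time: 11.65
tool_pos: [0.4097, 0.0363, 0.0836]
tool_rot: [-3.141, 0.001, 0.49]
contact_force: [0.0, -0.5, -1.4]
opening: 0.0253
grip_force: 40.0
```

View pics/w6.png

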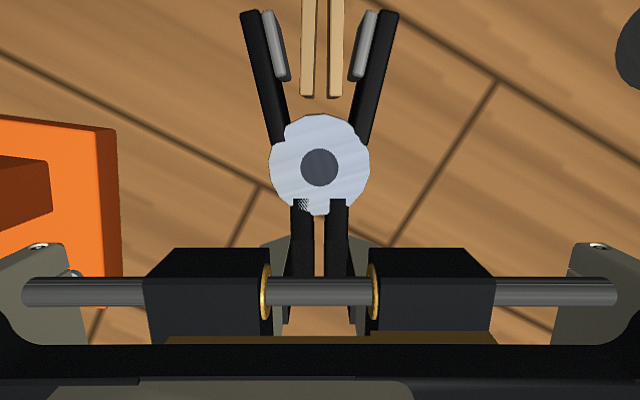

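The laths, with ends at (305–342, 97), are centred between the pads and about 9 mm short of the hub edge (row 115).

```bash
python3 -m handwheel '[4.4,2.35,0,0,0.2, 2.2,1.2,0,0,0.2, 0.9,0.5,0,0,0.2, 0,0,0,0,0.2, 0,0,0,0,0.2]'
python3 -m handwheel '[0.9,0.5,0,0,0.2, 0,0,0,0,0.2, 0,0,0,0,0.2]'
```

```text
time: 12.2
tool_pos: [0.4156, 0.0397, 0.0834]
tool_rot: [-3.14, 0.004, 0.489]
contact_force: [-5.7, -4.0, 1.1]
opening: 0.0254
grip_force: 40.0
time: 12.5
tool_pos: [0.4156, 0.0399, 0.0832]
tool_rot: [-3.14, 0.006, 0.489]
contact_force: [-8.6, -6.9, 1.5]
opening: 0.0256
grip_force: 40.0
```

Contact: about 11 N along the laths, so their ends are against the hub. I'll ease off slightly, shift 2.5 mm towards the fixed lath and open slowly.

```bash
python3 -m handwheel '[-0.9,-0.5,0,0,0.2, 1.2,-2.2,0,0,0.2, 0,0,0,0,0.2, 0,0,0,0,0.33, 0,0,0,0,0.38, 0,0,0,0,0.42, 0,0,0,0,0.46, 0,0,0,0,0.48]'
python3 -m handwheel '[0,0,0,0,0.5, 0,0,0,0,0.52, 0,0,0,0,0.55, 0,0,0,0,0.6, 0,0,0,0,0.6]'
python3 - <<'E'
from h import *
im,d,c=shot('wrist'); cv2.imwrite('pics/w7.png',im)
E
```

```text
time: 13.3
tool_pos: [0.4189, 0.038, 0.0839]
tool_rot: [3.141, -0.001, 0.489]
contact_force: [-2.0, 1.2, -2.0]
opening: 0.0433
grip_force: 14.2
time: 13.8
tool_pos: [0.4188, 0.0378, 0.0839]
tool_rot: [3.141, -0.001, 0.489]
contact_force: [-0.5, -0.3, 0.3]
opening: 0.0548
grip_force: 0.0
```

View pics/w7.png

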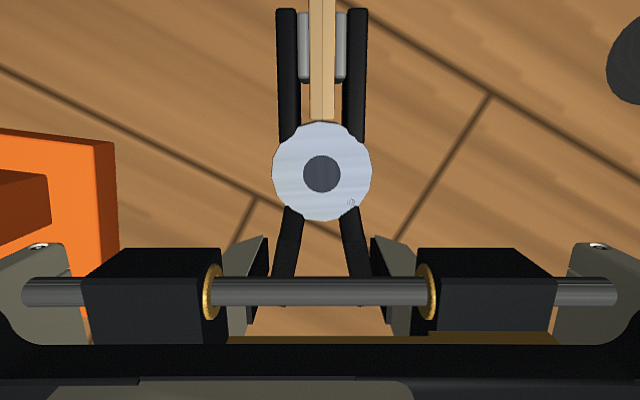

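The laths are clamped shut between the pads at (322,50), with their ends against the hub at row 122 and the fingers free. Now I open fully, retreat upwards and check from the fixed cameras.

```bash
python3 -m handwheel '[0,0,0,0,1, 0,0,0,0,1, 0,0,0,0,1, 0,0,20,0,1, 0,0,40,0,1, 0,0,40,0,1, 0,0,40,0,1]'
python3 -m handwheel '[0,-30,20,0,1, 0,-50,0,0,1, 0,-50,0,0,1, 0,-50,0,0,1, 0,-40,0,0,1, 0,0,0,0,1, 0,0,0,0,1]'
python3 - <<'E'
from h import *
im,d,c=shot('side'); a=im[120:320,170:420]
im2,d2,c2=shot('scene'); b=im2[60:320,150:420]
cv2.imwrite('pics/fin.png',np.hstack([cv2.resize(a,(400,320)),cv2.resize(b,(332,320))]))
e=np.array([.8829,.4695])
for im_,d_,c_ in [(im,d,c),(im2,d2,c2)]:
    V,U=np.mgrid[0:400,0:640]; P=world(c_,d_,U.ravel(),V.ravel()); r=P[:,:2]-[.597,.132]; s=r@e; y=r@[-e[1],e[0]]
    m=(d_.ravel()>0)&(s<-.08)&(s>-.24)&(abs(y)<.045)&(P[:,2]>.03)
    for a0 in np.arange(-.23,-.08,.02):
        k=m&(s>a0)&(s<a0+.02)&(im_.reshape(-1,3).max(1)<100)
        if k.sum()>5: print(round(a0,2),k.sum(),np.round(np.percentile(P[k,2],[3,90,98]),3),np.round(np.percentile(y[k],[3,97]),3))
E
```

```text
time: 14.55
tool_pos: [0.4181, 0.0379, 0.2253]
tool_rot: [-3.141, 0.0, 0.489]
contact_force: [1.3, 0.3, -0.9]
opening: 0.0917
grip_force: 0.0
time: 15.25
tool_pos: [0.4181, -0.1824, 0.2434]
tool_rot: [-3.14, 0.0, 0.487]
contact_force: [-0.7, -0.1, 0.3]
opening: 0.0922
grip_force: 0.0
-0.23 75 [0.07  0.095 0.096] [-0.031  0.023]
-0.21 142 [0.069 0.096 0.098] [-0.029  0.018]
-0.19 56 [0.069 0.096 0.098] [-0.023  0.014]
-0.15 25 [0.067 0.093 0.097] [-0.022 -0.016]
-0.13 70 [0.069 0.095 0.096] [-0.023  0.004]
-0.11 65 [0.069 0.094 0.095] [-0.023 -0.013]
-0.23 29 [0.071 0.096 0.097] [-0.027  0.021]
-0.21 105 [0.069 0.095 0.098] [-0.026  0.021]
-0.19 91 [0.07  0.096 0.097] [-0.022  0.015]
-0.17 7 [0.074 0.095 0.096] [-0.018  0.01 ]
-0.15 25 [0.07  0.094 0.095] [-0.018  0.015]
-0.13 65 [0.07  0.095 0.096] [-0.018  0.014]
-0.11 61 [0.069 0.094 0.096] [-0.019  0.014]
```

View pics/fin.png

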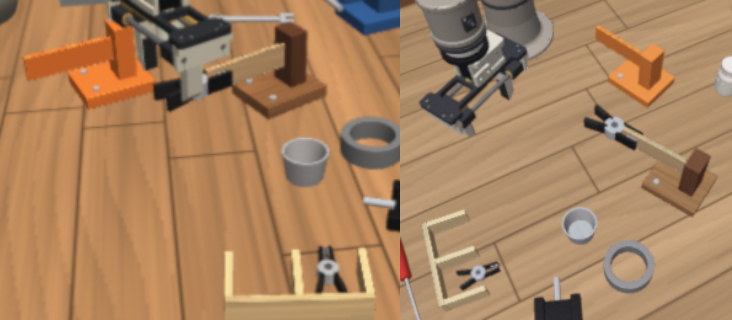

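The clamp sits on the lath ends at (614,127) in the right panel. It is level, with its top at about 95 mm along its whole length, and clear of the bench. The rest of the scene is unchanged and the robot is clear.

```bash
python3 -c "
from cell import robot
print(robot.hand_in())"
```

```text
the job is handed in; nothing more can be done
None
```

The larger clamp is on the free end of the laths: gap closed, lath ends against the hub, level and clear of the bench. I handed the job in at about 15 s, with the small clamp and the other things left where they were.

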